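Stopper-fit check of a sample flask over the light pad

TASK

Close the amber flask with the red stopper while it stands in its wooden holder, pushing the stopper fully home and letting go of it. Then grip the flask, draw it up out of the holder, carry it over the middle of the light pad and lean it over to about 45 degrees with the stopper still in, its bottom at least 10 cm above the bench. Finish holding it there, still and in the air, and leave the other things on the bench where they are.

Things in the scene. Friction and masses are not known exactly. Their poses are not given: they have to be found in the camera images.
- flask: Round amber sample flask, open at the top, 135 mm tall, about 130 to 250 g. Origin: centre of its underside; z runs up its axis to the mouth. Body 52 mm in diameter up to 68 mm, shoulder narrowing from 68 to 86 mm, straight neck 36 mm in outer diameter from 86 mm to the rim at 135 mm; bore of the neck 28 mm. It stands upright and loose in the holder's hole, its underside 10 mm above the bench, so its rim is 145 mm above the bench.
- flask_mid (a point): Point on the flask's axis 65 mm above its underside.
- flask_mouth (a point): Centre of the flask's rim, 135 mm above its underside.
- stopper: Red rigid tapered stopper, 30 to 55 g, standing plug-down in the stand. Origin: centre of the underside of its flange; z up. Below the flange a taper 30 mm long, 25.6 mm in diameter at the flange and 18 mm at its lower end; the flange is 34 mm in diameter and 4 mm thick; above it a round knob 20 mm in diameter from 4 to 24 mm above the origin. Fully home, the flange lies on the flask's rim (it does not wedge: 1.2 mm clearance around the taper).
- stand: White square block 60 x 60 x 45 mm with a 29 mm hole in the middle of its top, fixed to the bench; the stopper's flange rests on its top, 45 mm above the bench. Origin: centre of its underside, z up.
- holder: Light wooden square block 90 x 90 x 55 mm, fixed to the bench, with a 55 mm wide, 45 mm deep round hole in its top in which the flask stands. Origin: centre of its underside, z up.
- light_pad: Flat light pad, 120 x 120 x 12 mm, grey rim and white glowing face, fixed to the bench. Origin: centre of its underside, z up.
- jar: Bystander: closed jar, 50 mm in diameter, 70 mm tall. Origin: centre of its underside.
- panel: Bystander: blue coated metal test panel, 60 x 90 x 4 mm, lying flat. Origin: centre of its underside.
- weight: Bystander: brass weight, 32 mm in diameter, 42 mm tall. Origin: centre of its underside.
- gauge_box: Bystander: open wooden box with dividers, 60 x 100 x 30 mm. Origin: centre of its underside.
There are look-alikes about, which are no part of the job. What is shaped like the stopper but black or blue is not meant.

How it is judged (in metres and radians):
On the way, in this order (a step that is already met when the one before it is completed fails the run):
1. the stopper is fully home in the flask and let go, the flask standing in its holder (z of stopper in the frame of flask_mouth below 0.003 m and distance between stopper and flask_mouth below 0.005 m and angle between the z axis of stopper and the z axis of flask, either way round below 0.1 rad and contact force between the fingers and stopper below 0.2 N and z of flask in the frame of holder below 0.015 m and horizontal distance between flask and holder below 0.01 m), for 0.2 s.
2. the closed flask is drawn up clear of its holder (z of flask in the frame of holder above 0.057 m and distance between stopper and flask_mouth below 0.006 m and contact force between the fingers and flask above 0.5 N), for 0.1 s.
At the end, for the whole second after the job is handed in: Fingers hold the flask still, leaning 30 to 60 degrees, underside centre over 90 mm above the bench, mid-point within 60 mm (horizontally) of the pad centre, touching neither holder, stand nor jar; stopper flange centre within 6 mm of the rim centre, axes within 0.2 rad (angle between flask's own z axis and vertical between 0.52 and 1.05 rad and height (world z) of flask above 0.09 m and horizontal distance between flask_mid and light_pad below 0.06 m and distance between stopper and flask_mouth below 0.006 m and angle between the z axis of stopper and the z axis of flask, either way round below 0.2 rad and contact force between the fingers and flask above 0.5 N and contact force between flask and jar below 0.1 N and contact force between flask and holder below 0.1 N and contact force between flask and stand below 0.1 N and linear speed of flask below 0.03 m/s and angular speed of flask below 0.2 rad/s); the arm keeps its last pose, push and grip.
It fails at once if a bystander (jar, panel, weight or gauge box) is moved more than 20 mm (distance of any of jar, panel, weight, gauge_box from where it was at the start of the episode above 0.02 m).
It also fails if it takes over 58 s, if anything falls off the work surface, if the arm or the gripper's body presses on something with over 40 N, if the wrist force passes 120 N, or if a joint passes its speed limit or range.

ROBOT

A 6-joint arm with a two-finger parallel gripper is mounted at the origin on the work surface. World frame = base frame: x ahead of the robot, y to its left, z up, the work surface at z = 0. Lengths are in mm, angles in rad, forces in N, time in s.
With the tool pointing down it reaches from about 250 to 850 mm from the base axis. Payload 12.5 kg.
Tool frame: the origin (TCP) lies at the very end of the fingers, on their centre line; the grasp point (between the pads) lies 19 mm behind it; z points along the fingers, y is the direction in which the jaws open and shut (so a half turn about z gives the same grasp; the last joint's range is limited). The gripper opens to 93 mm and grips with 3 to 60 N. Pads are 15 mm wide; open, the fingers measure 128 mm over their backs; the gripper's body (75 mm by 188 mm) begins 65 mm behind the grasp point.
Start: joints at [1.172, 0.351, 1.652, -0, 1.139, -0.085], TCP at [169.74, 523.137, 218.633] pointing down, gripper open.
Joint ranges: [-2.75, 2.75], [-0.79, 2.1], [0.01, 2.65], [-1.57, 4.71], [0.07, 3.14], [-2.87, 2.87]. Speed limits (rad/s): [2.22, 2.22, 2.79, 3.14, 3.14, 3.14].

INTERFACE

Orientations are given as [roll, pitch, yaw] about the fixed x, y, z axes, in that order (R = Rz(yaw) Ry(pitch) Rx(roll)).
In Python, from cell import manip gives the robot as it stands. The module is installed in compiled form; this text tells all that it offers.
- The arm moves only by the shell command python3 -m pendant 'ROWS' [OPENING] [FORCE]. ROWS is JSON, a list of rows, each a list of 2 entries, a list of its own where there are three numbers: the shift along the world's x, y, z as a fraction of full scale, then the turn, a rotation vector about the world's x, y, z as a fraction of full scale. A call has 1 to 5 rows; each row is the pose to reach, as a shift and turn from the pose commanded when the call began; what a row does not reach only later rows make up. Full scale, the value 1, is 0.1 m for a shift and 90 degrees for a turn. A row lasts 1/10 s, in which the tool goes at most 50 mm and 8.59 degrees, less where a joint would pass 70% of its speed; a pose out of reach is approached as far as the arm can. A call with a number of a shift or a turn outside -1 to 1 is refused whole. A call with a gripper value outside its range is refused whole. OPENING is the opening, from 0 (shut) to 1 (fully open), set as the call begins (- or left out, the last holds). The fingers move at their own pace and stop on an object; FORCE is the grip in N (left out, the last holds). Time passes only in rows, so rows that repeat a pose let the fingers close. It gives the time, the measured TCP pose, the force and the opening at its end, in the units of the state.
- manip.read_state(): the state, without advancing time (a new reading comes with each control period).
- manip.get_image(name): name is "scene" or "top"; returns a dict with "frame" (384x512x3 uint8, red, green, blue), "fov_y" (degrees; the focal length in pixels is half the picture's height over the tangent of half this angle, whatever the lens; pixels are square), "cx", "cy" (the principal point, pixels), "pose" (4x4, takes a point from camera to world coordinates). Camera axes: x right, y up, looking along -z (the intrinsics and any distortion apply to the point x, -y, -z); pixel columns grow to the right and rows downward; lengths in mm; the calibration is good to about 2 mm. A picture is of the moment at which its call begins. There is no depth.
- manip.sign_off(): hands the job in, once; it reports no verdict.
The state is a dict: "time": time; "joint_pos": joint angles; "qvel": joint speeds; "joint_efforts": joint torques, N m; "position": TCP position; "eef_rot": TCP orientation; "force": force on the tool from outside, world axes, zero at the start; "torque": the same for the moment, N m; "width": opening from 0.0 (shut) to 1.0 (fully open).
Only numpy, scipy, OpenCV 4.12 (cv2) and the standard library are available. Lean on these libraries where they do the work, as an engineer would, in place of code of your own. Each camera call takes 0.05 s, during which the arm holds its last target. There are 200 camera calls.

## Working session

There is one attempt and no reset: what is moved stays moved. The work goes in short steps, Python scripts to look and compute and a shell command to move; the robot and the scene stay as the last step left them, time stands still between calls to the robot, and variables do not carry over. Pictures are saved under pics/ and viewed, about 8 in all and at most 12, crops included, and the job is handed in when it is done.

```bash
mkdir -p pics; cat > h.py <<'E'
import numpy as np,cv2
from cell import manip
def grab(n):
    d=manip.get_image(n); return d
def ray(d,u,v):
    f=d['frame'].shape[0]/2/np.tan(np.radians(d['fov_y'])/2)
    P=np.array(d['pose']); r=P[:3,:3]@np.array([(u-d['cx'])/f,-(v-d['cy'])/f,-1.]); return P[:3,3],r
def onplane(d,u,v,z):
    o,r=ray(d,u,v); return o+r*(z-o[2])/r[2]
def proj(d,p):
    f=d['frame'].shape[0]/2/np.tan(np.radians(d['fov_y'])/2)
    P=np.array(d['pose']); c=P[:3,:3].T@(np.array(p)-P[:3,3]); return d['cx']+f*c[0]/-c[2], d['cy']-f*c[1]/-c[2]
E
python3 - <<'E'
from h import *
for n in('scene','top'):
    d=grab(n); print({k:v for k,v in d.items() if k!='frame'})
    cv2.imwrite(f'pics/{n}0.png',cv2.resize(d['frame'][:,:,::-1],(800,600),interpolation=cv2.INTER_CUBIC))
print(manip.read_state())
E
```

```text
{'fov_y': 54.87982681744107, 'cx': 258.92772335210446, 'cy': 193.05187135814452, 'pose': array([[ 3.47706062e-02, -7.10261916e-01,  7.03078243e-01,
         1.20284516e+03],
       [ 9.99391596e-01,  2.66314939e-02, -2.25211290e-02,
         4.35482102e+01],
       [-2.72812377e-03,  7.03433561e-01,  7.10755783e-01,
         7.79523024e+02],
       [ 0.00000000e+00,  0.00000000e+00,  0.00000000e+00,
         1.00000000e+00]])}
{'fov_y': 55.23742278972297, 'cx': 256.41858327009135, 'cy': 187.50972734870336, 'pose': array([[ 6.58413178e-03,  9.98941200e-01, -4.55316251e-02,
         5.03463354e+02],
       [-9.99958443e-01,  6.29005503e-03, -6.59899664e-03,
         5.82656542e+01],
       [-6.30561319e-03,  4.55731816e-02,  9.98941102e-01,
         1.06908673e+03],
       [ 0.00000000e+00,  0.00000000e+00,  0.00000000e+00,
         1.00000000e+00]])}
{'time': 0.1, 'joint_pos': array([ 1.17238895e+00,  3.51178726e-01,  1.65233373e+00,  1.33012991e-05,
        1.13908481e+00, -8.45581377e-02]), 'qvel': array([ 0.00086718, -0.00017709, -0.00232134, -0.00041953, -0.00052589,
       -0.00101452]), 'joint_efforts': array([ 1.23641508e-03, -4.98029888e+01, -2.85700107e+01,  7.00575951e-02,
        2.39187997e-02, -1.71235826e-05]), 'position': array([169.63336554, 522.87805559, 218.16726659]), 'eef_rot': array([-3.14059265e+00, -9.68792201e-05,  2.82773779e+00]), 'force': array([0.01189148, 0.15713376, 0.28818922]), 'torque': array([ 0.01249833,  0.02940308, -0.0058862 ]), 'width': 1.0004519871111637}
```

View pics/scene0.png

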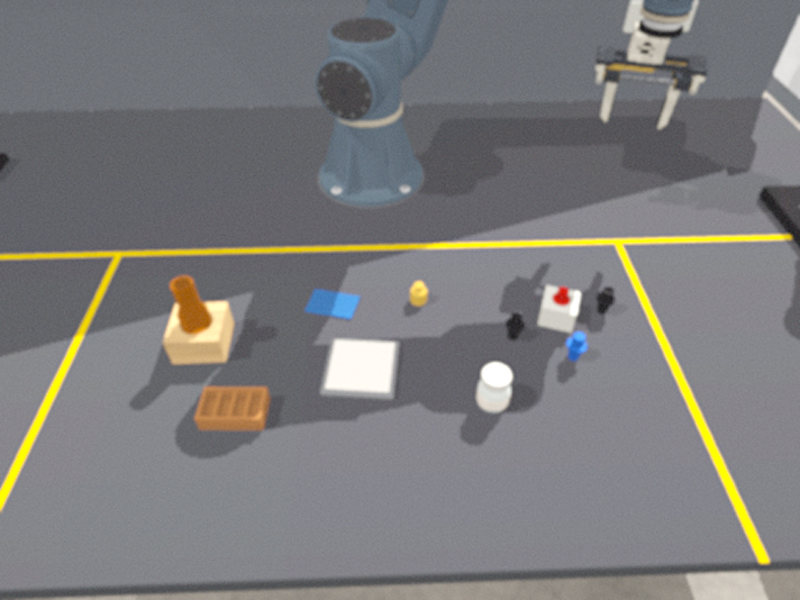

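View pics/top0.png

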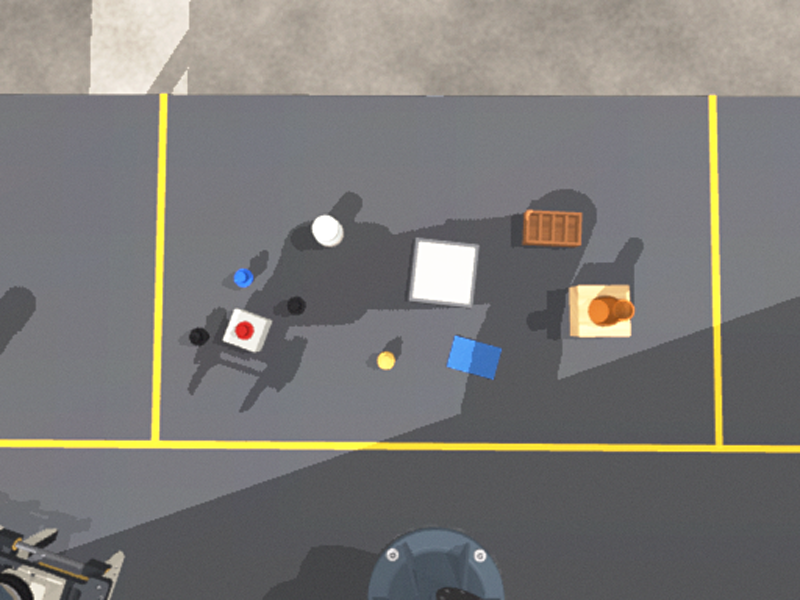

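The scene picture shows red at (562,296) in the white stand. The look-alikes are black at (515,326) and (605,299), and blue at (577,345). Only the red one fits: it has the right colour and stands in the white block. In the top view it is at (244,330), with the flask at (610,310) and the pad at (444,272). Next I measure, and confirm with a crop.

```bash
cat > m.py <<'E'
from h import *
def blob(d,lo,hi,box=None,k=0):
    hsv=cv2.cvtColor(d['frame'],cv2.COLOR_RGB2HSV); m=cv2.inRange(hsv,np.array(lo),np.array(hi))
    if box: b=np.zeros_like(m); x0,y0,x1,y1=box; b[y0:y1,x0:x1]=1; m*=b
    c=sorted(cv2.findContours(m,cv2.RETR_EXTERNAL,cv2.CHAIN_APPROX_NONE)[0],key=cv2.contourArea)[::-1]
    return c[k],m
def tri(rs):
    A=np.zeros((3,3));b=np.zeros(3)
    for o,r in rs:
        r=r/np.linalg.norm(r);M=np.eye(3)-np.outer(r,r);A+=M;b+=M@o
    p=np.linalg.solve(A,b); return p,[np.linalg.norm(np.cross(p-o,r/np.linalg.norm(r))) for o,r in rs]
E
python3 - <<'E'
from m import *
np.set_printoptions(precision=1,suppress=True)
s,t=grab('scene'),grab('top')
for n,d,box in(('s',s,None),('t',t,None)):
    c,m=blob(d,(0,180,120),(4,255,255)); M=cv2.moments(c); print('red',n,cv2.boundingRect(c),cv2.contourArea(c),M['m10']/M['m00'],M['m01']/M['m00'],[onplane(d,M['m10']/M['m00'],M['m01']/M['m00'],z) for z in(49,69)])
# pad, stand top
for n,d,bx,z in(('pad s',s,(200,212,260,258),12),('pad t',t,(258,148,310,200),12),('stand t',t,(138,192,178,228),45),('stand s',s,(340,180,375,215),45)):
    c,m=blob(d,(0,0,150),(179,60,255),bx); r=cv2.minAreaRect(c);B=cv2.boxPoints(r); P=np.array([onplane(d,*q,z) for q in B]); print(n,r,P.mean(0),[np.linalg.norm(P[i]-P[i-1]) for i in range(4)],P[:,:2].tolist())
for n,d,bx in(('hold t',t,(355,175,415,222)),('hold s',s,(100,185,155,235))):
    c,m=blob(d,(8,30,120),(28,170,255),bx); r=cv2.minAreaRect(cv2.convexHull(c));B=cv2.boxPoints(r);P=np.array([onplane(d,*q,55) for q in B]); print(n,r,P.mean(0),P[:,:2].tolist())
for n,d,bx in(('fl t',t,(355,175,415,222)),('fl s',s,(100,170,155,235))):
    c,m=blob(d,(5,190,80),(20,255,255),bx); print(n,cv2.boundingRect(c),cv2.contourArea(c))
a=s['frame'][160:240,310:420]; b=t['frame'][170:235,345:425]; q=s['frame'][170:240,95:165]
f=lambda x:cv2.resize(x[:,:,::-1],(400,300),interpolation=cv2.INTER_CUBIC)
e=t['frame'][170:250,110:210]
cv2.imwrite('pics/c1.png',np.vstack([np.hstack([f(a),f(e)]),np.hstack([f(q),f(b)])]))
E
```

```text
red s (355, 185, 9, 9) 44.5 359.29213483146066 189.5505617977528 [array([477. , 348.3,  49. ]), array([496.8, 339.9,  69. ])]
red t (151, 206, 11, 11) 72.0 155.95138888888889 211.07638888888889 [array([482.6, 343.8,  49. ]), array([483. , 338.2,  69. ])]
pad s ((229.94923400878906, 234.71066284179688), (46.168087005615234, 37.19095993041992), 4.085616588592529) [591.9 -13.7  12. ] [np.float64(116.9139772283726), np.float64(124.79441275428985), np.float64(127.94423115762176), np.float64(122.76659289892844)] [[646.5541249102357, -73.97431663899889], [521.7636423533229, -74.96472963411821], [538.4776035285892, 51.88309174388829], [660.8507516343061, 42.06224887234768]]
pad t ((283.7744140625, 174.03050231933594), (40.19708251953125, 40.08665084838867), 6.34019136428833) [591.2 -13.5  12. ] [np.float64(115.68670549458052), np.float64(116.15446311736883), np.float64(116.25265949189664), np.float64(116.01164702881154)] [[539.5593874645807, 50.27852191608206], [655.0784514135488, 38.14570829192972], [642.8250907461237, -77.45937806370112], [527.5085455529444, -64.77881612635032]]
stand t ((
[... 660 characters left out ...]
6506)] [[543.6087363574736, 290.42632217266765], [434.4350949832226, 326.3475272584221], [454.9439047242473, 392.59216835768535], [561.4198628240409, 352.32017539443495]]
hold t ((385.0, 198.5), (33.0, 42.0), 90.0) [ 521.7 -289.6   55. ] [[566.796555565388, -232.19453154109453], [567.5144291467269, -347.9473000603731], [476.603932400325, -346.86151311860283], [475.8236546638973, -231.5803558291271]]
hold s ((127.0, 209.0), (48.0, 46.0), 90.0) [ 527.1 -285.7   55. ] [[437.81525877110255, -369.29864525523976], [442.70060723887843, -239.42327544908522], [616.0073923369364, -209.73428521887098], [611.7647398515041, -324.50130334928957]]
fl t (377, 190, 28, 18) 307.0
fl s (110, 178, 25, 35) 459.5
```

View pics/c1.png

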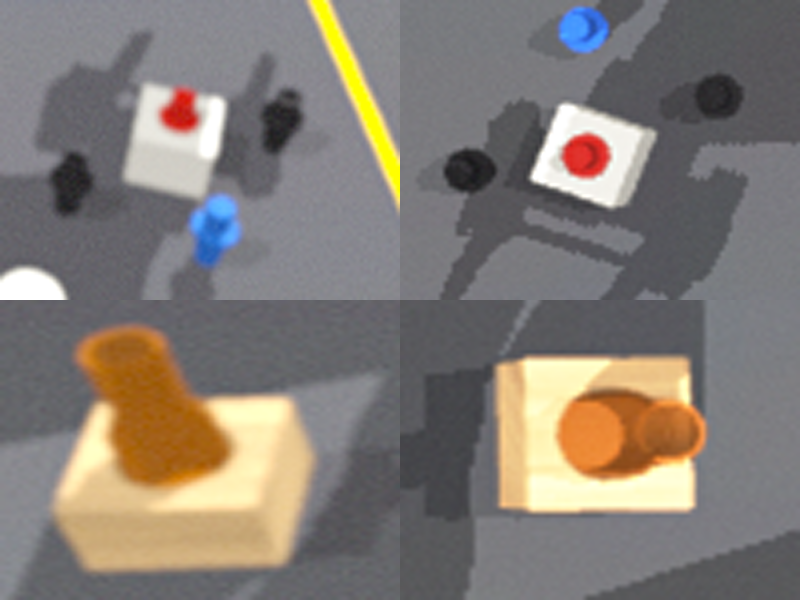

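The crop confirms the red stopper standing in the white stand (upper left panel about (182,105)). The blacks and the blue one stand beside it on the bench. The flask is open and upright in the wooden holder. Next I triangulate the rim and the knob.

```bash
python3 - <<'E'
from m import *
np.set_printoptions(precision=1,suppress=True)
s,t=grab('scene'),grab('top')
def big(d,x0,y0,x1,y1,lo,hi,k=8):
    e={'frame':cv2.resize(d['frame'][y0:y1,x0:x1],None,fx=k,fy=k,interpolation=cv2.INTER_CUBIC)}
    c,_=blob(e,lo,hi); return (c[:,0,:]+.5)/k-.5+[x0,y0]
for n,d,b in(('s',s,(345,175,375,205)),('t',t,(143,198,170,225))):
    c=big(d,*b,(0,150,90),(6,255,255)); 
    print(n,c.min(0),c.max(0)); 
    if n=='s':
        top=c[c[:,1]<c[:,1].min()+3.5]; print('knob cols',top[:,0].min(),top[:,0].max())
ct=big(t,355,175,415,222,(3,190,60),(20,255,255)); cs=big(s,100,165,155,235,(3,190,60),(20,255,255))
print('flask t',ct.min(0),ct.max(0),'s',cs.min(0),cs.max(0))
r=ct[ct[:,0]>ct[:,0].max()-8].astype(np.float32); (x,y),rad=cv2.minEnclosingCircle(r); print('rim t',x,y,rad,onplane(t,x,y,145))
r=cs[cs[:,1]<cs[:,1].min()+4];  u0,u1=r[:,0].min(),r[:,0].max(); print('rim s',u0,u1)
w=np.array([520,-288,145.])
for d,nm in((s,'s'),(t,'t')): print(nm,'pred rim c',proj(d,w),[proj(d,w+np.array(o)) for o in([18,0,0],[-18,0,0],[0,18,0],[0,-18,0])])
w=np.array([483,340,69.])
for d,nm in((s,'s'),(t,'t')): print(nm,'pred knob',proj(d,w),'flange',proj(d,w-[0,0,20]),[proj(d,w+np.array(o)) for o in([-10,0,0],[0,17,-20],[0,-17,-20],[17,0,-20],[-17,0,-20])])
E
```

```text
s [354.2 183.8] [363.6 194.1]
knob cols 356.9375 362.6875
t [150.4 205.6] [161.6 216.4]
flask t [376.8 189.9] [404.4 207.3] s [109.3 177.3] [133.9 212.4]
rim t 398.5064697265625 198.1875 6.4261908531188965 [ 521.  -292.6  145. ]
rim s 109.5625 122.5625
s pred rim c (np.float64(117.45896513115846), np.float64(181.11148635523955)) [(np.float64(115.74768279891077), np.float64(186.13513634920133)), (np.float64(119.12398536788413), np.float64(176.22364362785802)), (np.float64(124.7198734271114), np.float64(180.92489206225653)), (np.float64(110.19168033991184), np.float64(181.29824451444736))]
t pred rim c (np.float64(396.65892775835164), np.float64(198.56867986419095)) [(np.float64(396.58147137874954), np.float64(191.40523266777032)), (np.float64(396.73652202644297), np.float64(205.7448794887054)), (np.float64(389.4745041400973), np.float64(198.5221760480799)), (np.float64(403.8452036158957), np.float64(198.61519566959998))]
s pred knob (np.float64(358.17708422634445), np.float64(186.0153347492105)) flange (np.float64(356.8295499377613), np.float64(191.15315271484263)) [(np.float64(357.37072684201496), np.float64(183.50085420000622)), (np.float64(362.87848876756635), np.float64(190.99169901456452)), (np.float64(350.77612131187556), np.float64(191.31472625336198)), (np.float64(358.19097547920825), np.float64(195.50795184841863)), (np.float64(355.49929841113783), np.float64(186.89807006858825))]
t pred knob (np.float64(155.29497144593114), np.float64(211.08740664334152)) flange (np.float64(157.32119087841505), np.float64(210.95350162450944)) [(np.float64(155.22473129159306), np.float64(214.76579802719172)), (np.float64(151.2164507413126), np.float64(210.91245401546934)), (np.float64(163.427274088797), np.float64(210.9945582642283)), (np.float64(157.43658153597693), np.float64(204.8302675782869)), (np.float64(157.20562494569677), np.float64(217.0860366906567))]
```

Rim ≈ (521,-290,145), stopper ≈ (483,343.5), pad ≈ (591,-13.5). Both views agree to about 2–3 mm. I move above the stopper with the jaws at half opening and turned away from the look-alikes.

```bash
M="python3 -m pendant"
python3 -m pendant '[[[0.2,-0.11,0],[0,0,-0.02]],[[0.4,-0.22,0],[0,0,-0.04]],[[0.6,-0.34,0],[0,0,-0.06]],[[0.78,-0.45,0],[0,0,-0.075]]]' 0.5 20
python3 -m pendant '[[[0.2,-0.11,0],[0,0,-0.02]],[[0.4,-0.22,0],[0,0,-0.04]],[[0.6,-0.34,0],[0,0,-0.06]],[[0.78,-0.45,0],[0,0,-0.075]]]'
python3 -m pendant '[[[0.2,-0.11,0],[0,0,-0.02]],[[0.4,-0.22,0],[0,0,-0.04]],[[0.6,-0.34,0],[0,0,-0.06]],[[0.78,-0.45,0],[0,0,-0.075]]]'
python3 -m pendant '[[[0.2,-0.11,0],[0,0,-0.02]],[[0.4,-0.22,0],[0,0,-0.04]],[[0.6,-0.34,0],[0,0,-0.06]],[[0.78,-0.45,0],[0,0,-0.075]]]'
python3 -m pendant '[[[0,0,-0.2],[0,0,0]],[[0,0,-0.5],[0,0,0]],[[0,0,-0.8],[0,0,0]],[[0,0,-0.9],[0,0,0]],[[0,0,-0.9],[0,0,0]]]'
```

```text
time: 0.7
position: [248.5, 477.6, 218.6]
eef_rot: [-3.142, 0.0, 2.709]
force: [0.5, -0.4, -1.1]
width: 0.705
time: 1.1
position: [326.6, 432.5, 218.6]
eef_rot: [-3.142, 0.0, 2.591]
force: [-0.3, -0.0, 0.9]
width: 0.499
time: 1.5
position: [404.6, 387.5, 218.6]
eef_rot: [-3.142, 0.0, 2.473]
force: [0.5, 0.8, -1.1]
width: 0.499
time: 1.9
position: [482.6, 342.5, 218.5]
eef_rot: [-3.141, 0.0, 2.355]
force: [-0.5, -0.2, -0.0]
width: 0.499
time: 2.4
position: [481.2, 342.8, 127.7]
eef_rot: [-3.139, -0.001, 2.357]
force: [0.4, -0.9, 0.5]
width: 0.501
```

```bash
python3 -m pendant '[[[0.01,0.005,-0.2],[0,0,0]],[[0.01,0.005,-0.45],[0,0,0]],[[0.01,0.005,-0.65],[0,0,0]],[[0.01,0.005,-0.76],[0,0,0]],[[0.01,0.005,-0.76],[0,0,0]]]'
python3 - <<'E'
from h import *
s,t=grab('scene'),grab('top')
f=lambda x:cv2.resize(x[:,:,::-1],(400,400),interpolation=cv2.INTER_CUBIC)
cv2.imwrite('pics/c2.png',np.hstack([f(s['frame'][150:220,325:395]),f(t['frame'][175:245,120:190])]))
E
```

```text
time: 2.9
position: [482.7, 343.7, 52.6]
eef_rot: [-3.141, -0.0, 2.357]
force: [-0.6, -0.2, -0.0]
width: 0.502
```

View pics/c2.png

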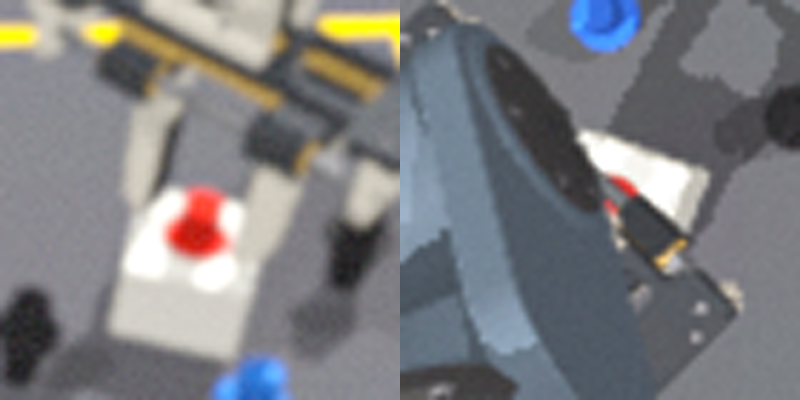

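The left panel shows the two fingers straddling the red knob (at about (200,215) in the crop). I close and lift.

```bash
python3 -m pendant '[[[0,0,0],[0,0,0]],[[0,0,0],[0,0,0]],[[0,0,0],[0,0,0]],[[0,0,0],[0,0,0]],[[0,0,0],[0,0,0]]]' 0 25
python3 -m pendant '[[[0,0,0],[0,0,0]],[[0,0,0.1],[0,0,0]],[[0,0,0.3],[0,0,0]],[[0,0,0.6],[0,0,0]],[[0,0,0.9],[0,0,0]]]'
python3 -m pendant '[[[0,0,0.3],[0,0,0]],[[0,0,0.6],[0,0,0]],[[0,0,0.85],[0,0,0]],[[0,0,0.85],[0,0,0]],[[0,0,0.85],[0,0,0]]]'
python3 - <<'E'
from m import *
s,t=grab('scene'),grab('top')
st=manip.read_state();print(st['position'],st['width'],st['force'])
p=st['position']
print('pred flange',proj(s,p-[0,0,7]),'pred tip',proj(s,p-[0,0,37.6]))
cv2.imwrite('pics/c3.png',cv2.resize(s['frame'][120:210,320:410][:,:,::-1],(560,560),interpolation=cv2.INTER_CUBIC))
E
```

```text
time: 3.5
position: [482.9, 343.7, 52.9]
eef_rot: [3.141, 0.0, 2.357]
force: [-0.9, 0.6, 2.6]
width: 0.207
time: 4.0
position: [482.5, 343.5, 143.9]
eef_rot: [-3.141, -0.0, 2.357]
force: [1.1, 0.1, -0.0]
width: 0.209
time: 4.5
position: [482.6, 343.5, 227.6]
eef_rot: [3.141, 0.0, 2.357]
force: [-0.1, -0.1, -0.3]
width: 0.206
[482.18797482 343.27682047 226.37227413] 0.20541462844031336 [ 1.13319335  1.00042058 -0.46236814]
pred flange (np.float64(370.8941939934373), np.float64(142.0174257510568)) pred tip (np.float64(368.3180844672205), np.float64(151.73488431128447))
```

View pics/c3.png

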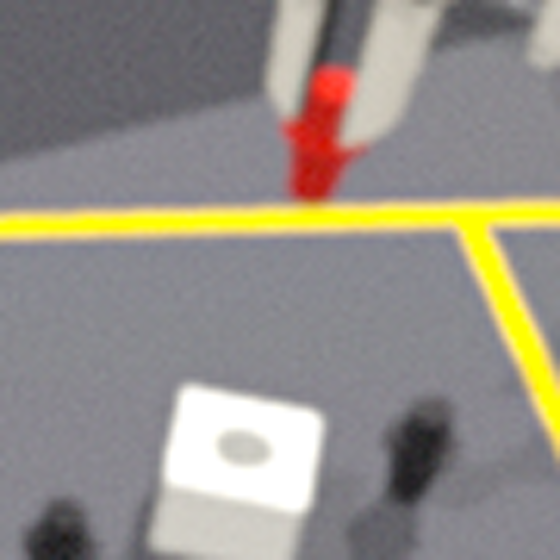

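The stopper is held upright and straight, and the stand's hole is empty. I carry it over to the flask.

```bash
python3 -m pendant '[[[0.01,-0.15,0],[0,0,0]],[[0.03,-0.4,0],[0,0,0]],[[0.04,-0.65,0],[0,0,0]],[[0.055,-0.9,0],[0,0,0]]]'
python3 -m pendant '[[[0.01,-0.25,0],[0,0,0]],[[0.03,-0.5,0],[0,0,0]],[[0.04,-0.7,0],[0,0,0]],[[0.055,-0.9,0],[0,0,0]]]'
python3 -m pendant '[[[0.01,-0.25,0],[0,0,0]],[[0.03,-0.5,0],[0,0,0]],[[0.04,-0.7,0],[0,0,0]],[[0.055,-0.9,0],[0,0,0]]]'
python3 -m pendant '[[[0.01,-0.25,0],[0,0,0]],[[0.03,-0.5,0],[0,0,0]],[[0.04,-0.7,0],[0,0,0]],[[0.055,-0.9,0],[0,0,0]]]'
python3 -m pendant '[[[0.01,-0.25,0],[0,0,0]],[[0.03,-0.5,0],[0,0,0]],[[0.04,-0.7,0],[0,0,0]],[[0.055,-0.9,0],[0,0,0]]]'
python3 -m pendant '[[[0.01,-0.25,0],[0,0,0]],[[0.03,-0.5,0],[0,0,0]],[[0.04,-0.7,0],[0,0,0]],[[0.055,-0.9,0],[0,0,0]]]'
python3 -m pendant '[[[0.01,-0.25,0],[0,0,0]],[[0.03,-0.5,0],[0,0,0]],[[0.04,-0.7,0],[0,0,0]],[[0.055,-0.9,0],[0,0,0]],[[0.055,-0.9,0],[0,0,0]]]'
python3 - <<'E'
from m import *
np.set_printoptions(precision=1,suppress=True)
s,t=grab('scene'),grab('top')
p=manip.read_state()['position'];print(p)
for n,d in(('s',s),('t',t)):
    print(n,'flange',proj(d,p-[0,0,7.6]),'tip',proj(d,p-[0,0,37.6]),'rim@521,-290',proj(d,(521,-290,145)))
f=lambda x:cv2.resize(x[:,:,::-1],(400,560),interpolation=cv2.INTER_CUBIC)
cv2.imwrite('pics/c4.png',np.hstack([f(s['frame'][140:210,90:140]),f(t['frame'][165:235,375:425])]))
E
```

```text
time: 5.0
position: [487.8, 251.7, 226.7]
eef_rot: [-3.14, -0.0, 2.357]
force: [-0.5, -0.5, -0.3]
width: 0.203
time: 5.4
position: [493.2, 161.7, 226.9]
eef_rot: [-3.14, -0.001, 2.356]
force: [-0.2, 0.6, -0.3]
width: 0.209
time: 5.8
position: [498.5, 71.8, 226.9]
eef_rot: [-3.14, -0.001, 2.356]
force: [0.2, -0.3, -0.1]
width: 0.207
time: 6.2
position: [503.8, -18.0, 226.8]
eef_rot: [-3.14, -0.001, 2.356]
force: [0.5, -0.3, -0.0]
width: 0.207
time: 6.6
position: [509.2, -107.9, 226.8]
eef_rot: [-3.141, -0.001, 2.356]
force: [0.8, 0.8, -1.1]
width: 0.206
time: 7.0
position: [514.6, -197.8, 226.8]
eef_rot: [-3.141, -0.001, 2.356]
force: [1.1, -0.3, -0.5]
width: 0.207
time: 7.5
position: [520.8, -288.5, 227.1]
eef_rot: [-3.141, -0.0, 2.355]
force: [-0.4, 0.8, -0.4]
width: 0.204
[ 521.  -286.4  227.3]
s flange (np.float64(109.33444505275418), np.float64(158.32479749563862)) tip (np.float64(112.94741701504122), np.float64(167.91135350880552)) rim@521,-290 (np.float64(116.55734457076377), np.float64(181.407735665451))
t flange (np.float64(408.1006444649094), np.float64(197.64389114671675)) tip (np.float64(402.9967377383731), np.float64(197.86967523855907)) rim@521,-290 (np.float64(397.4529651202438), np.float64(198.17553820650892))
```

View pics/c4.png

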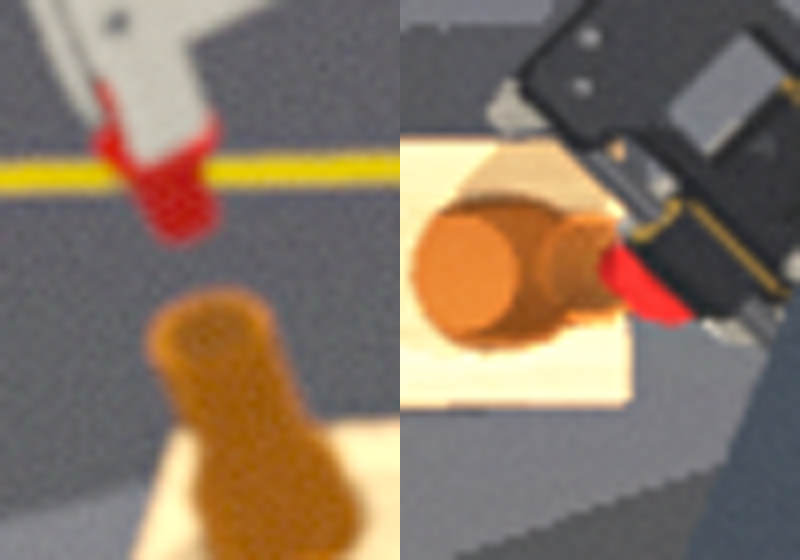

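```bash
python3 - <<'E'
from m import *
np.set_printoptions(precision=1,suppress=True)
s,t=grab('scene'),grab('top')
p=manip.read_state()['position'];print(p)
def big(d,x0,y0,x1,y1,lo,hi,k=8):
    e={'frame':cv2.resize(d['frame'][y0:y1,x0:x1],None,fx=k,fy=k,interpolation=cv2.INTER_CUBIC)}
    c,_=blob(e,lo,hi); return (c[:,0,:]+.5)/k-.5+[x0,y0]
P=np.array([521,-290,227.5])
c=big(s,90,140,140,175,(0,150,80),(5,255,255)); print('s',c.min(0),c.max(0)); low=c[c[:,1]>c[:,1].max()-3]; print('tip cols',low[:,0].min(),low[:,0].max())
print('pred flange cols',[proj(s,P+[0,o,-7.6]) for o in(-17,17)],'tip',[proj(s,P+np.array(o)) for o in([0,-9,-37.6],[0,9,-37.6],[9,0,-37.6])])
c=big(t,385,180,425,210,(0,150,80),(5,255,255)); print('t',c.min(0),c.max(0)); print('pred',[proj(t,P+np.array(o)) for o in([0,17,-7.6],[-17,0,-7.6])])
E
```

```text
[ 521.2 -285.7  227.5]
s [102.6 154.9] [117.2 169.3]
tip cols 109.4375 117.0625
pred flange cols [(np.float64(100.46120321404948), np.float64(158.46922768533733)), (np.float64(115.0425732815797), np.float64(158.11482100067678))] tip [(np.float64(107.63955336035971), np.float64(167.97601185708163)), (np.float64(115.17269271765011), np.float64(167.78851163800374)), (np.float64(110.48257876956404), np.float64(170.3742085184614))]
t [398.9 194.7] [410.7 204.6]
pred [(np.float64(402.3235727497039), np.float64(197.59100496418188)), (np.float64(409.8015395890477), np.float64(205.01412599450768))]
```

Commanded y was -286.5, since seven 0.9 moves give 630 mm. So I shift -6 mm in y and come down close to the rim for a direct comparison.

```bash
python3 -m pendant '[[[0,-0.03,-0.1],[0,0,0]],[[0,-0.06,-0.25],[0,0,0]],[[0,-0.06,-0.36],[0,0,0]],[[0,-0.06,-0.36],[0,0,0]],[[0,-0.06,-0.36],[0,0,0]]]'
python3 - <<'E'
from m import *
np.set_printoptions(precision=1,suppress=True)
s,t=grab('scene'),grab('top')
p=manip.read_state()['position'];print(p)
def big(d,x0,y0,x1,y1,lo,hi,k=8):
    e={'frame':cv2.resize(d['frame'][y0:y1,x0:x1],None,fx=k,fy=k,interpolation=cv2.INTER_CUBIC)}
    c,_=blob(e,lo,hi); return (c[:,0,:]+.5)/k-.5+[x0,y0]
c=big(s,90,140,140,190,(0,150,80),(5,255,255)); low=c[c[:,1]>c[:,1].max()-3]; print('s',c.min(0),c.max(0),'tip cols',low[:,0].min(),low[:,0].max())
f=lambda x:cv2.resize(x[:,:,::-1],(400,560),interpolation=cv2.INTER_CUBIC)
cv2.imwrite('pics/c5.png',np.hstack([f(s['frame'][150:210,95:138]),f(t['frame'][175:225,375:411])]))
E
```

```text
time: 8.2
position: [521.2, -292.2, 191.2]
eef_rot: [-3.141, -0.001, 2.357]
force: [0.1, -0.4, 0.5]
width: 0.207
[ 521.5 -292.4  192. ]
s [104.7 167.1] [118.9 180.1] tip cols 110.5625 117.9375
```

View pics/c5.png

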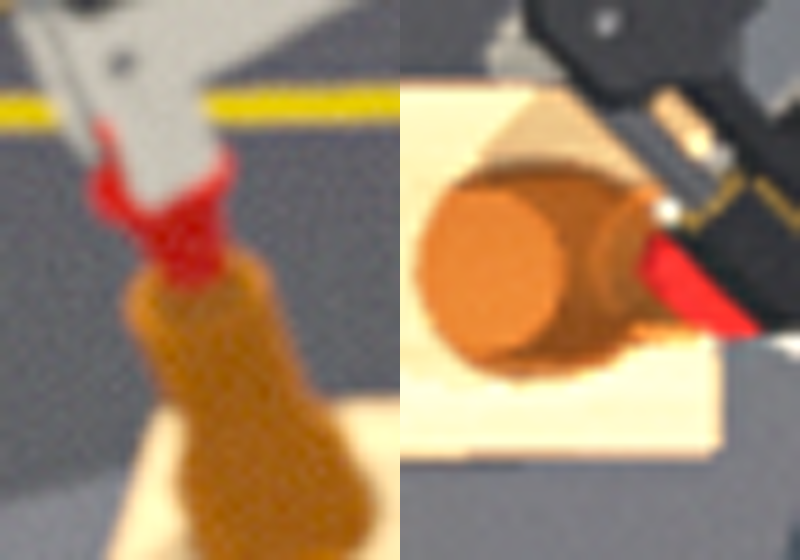

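In the scene crop the tip (187,285) stands over the mouth (200,290), and the flange aligns with the rim centre to about 1 mm. I insert slowly, watching the force.

```bash
python3 -m pendant '[[[0,0.005,-0.03],[0,0,0]],[[0,0.005,-0.06],[0,0,0]],[[0,0.005,-0.09],[0,0,0]],[[0,0.005,-0.12],[0,0,0]],[[0,0.005,-0.12],[0,0,0]]]'
python3 -m pendant '[[[0,0,-0.03],[0,0,0]],[[0,0,-0.06],[0,0,0]],[[0,0,-0.09],[0,0,0]],[[0,0,-0.12],[0,0,0]],[[0,0,-0.12],[0,0,0]]]'
python3 -m pendant '[[[0,0,-0.02],[0,0,0]],[[0,0,-0.04],[0,0,0]],[[0,0,-0.06],[0,0,0]],[[0,0,-0.08],[0,0,0]],[[0,0,-0.08],[0,0,0]]]'
```

```text
time: 8.8
position: [521.1, -291.7, 179.1]
eef_rot: [-3.141, -0.001, 2.357]
force: [-1.2, -0.1, -0.8]
width: 0.202
time: 9.3
position: [521.1, -291.7, 167.1]
eef_rot: [-3.141, -0.001, 2.357]
force: [0.2, 0.3, -0.8]
width: 0.205
time: 9.8
position: [521.2, -291.8, 159.3]
eef_rot: [-3.141, -0.0, 2.357]
force: [-0.2, -0.9, -0.1]
width: 0.203
```

```bash
python3 -m pendant '[[[0,0,-0.01],[0,0,0]],[[0,0,-0.02],[0,0,0]],[[0,0,-0.03],[0,0,0]],[[0,0,-0.04],[0,0,0]],[[0,0,-0.04],[0,0,0]]]'
python3 -m pendant '[[[0,0,-0.01],[0,0,0]],[[0,0,-0.02],[0,0,0]],[[0,0,-0.025],[0,0,0]],[[0,0,-0.025],[0,0,0]]]'
```

```text
time: 10.3
position: [521.2, -291.8, 155.5]
eef_rot: [-3.142, -0.0, 2.357]
force: [0.8, -0.3, -0.0]
width: 0.21
time: 10.7
position: [521.3, -291.9, 153.2]
eef_rot: [-3.142, 0.0, 2.357]
force: [-0.4, -0.0, 0.7]
width: 0.206
```

```bash
python3 -m pendant '[[[0,0,-0.01],[0,0,0]],[[0,0,-0.015],[0,0,0]],[[0,0,-0.015],[0,0,0]]]'
python3 -m pendant '[[[0,0,-0.01],[0,0,0]],[[0,0,-0.01],[0,0,0]],[[0,0,-0.01],[0,0,0]]]'
```

```text
time: 11.0
position: [521.8, -292.6, 152.9]
eef_rot: [3.142, 0.003, 2.357]
force: [-0.8, -1.3, 9.2]
width: 0.205
time: 11.3
position: [522.1, -292.8, 152.9]
eef_rot: [3.141, 0.004, 2.357]
force: [-3.5, -0.7, 16.9]
width: 0.208
```

Firm stop at z = 152.9, where the flange should be home (152.6 expected). I release and rise, then look.

```bash
python3 -m pendant '[[[0,0,0.015],[0,0,0]],[[0,0,0.02],[0,0,0]],[[0,0,0.02],[0,0,0]],[[0,0,0.02],[0,0,0]],[[0,0,0.02],[0,0,0]]]' 0.55
python3 -m pendant '[[[0,0,0.1],[0,0,0]],[[0,0,0.3],[0,0,0]],[[0,0,0.55],[0,0,0]],[[0,0,0.55],[0,0,0]],[[0,0,0.55],[0,0,0]]]'
python3 - <<'E'
from m import *
np.set_printoptions(precision=1,suppress=True)
s,t=grab('scene'),grab('top')
print(manip.read_state()['position'])
print('pred flange',proj(s,(521,-290,145)),'knobtop',proj(s,(521,-290,169)))
f=lambda x:cv2.resize(x[:,:,::-1],(400,560),interpolation=cv2.INTER_CUBIC)
cv2.imwrite('pics/c6.png',np.hstack([f(s['frame'][150:220,90:140]),f(t['frame'][165:235,375:425])]))
E
```

```text
time: 11.8
position: [521.1, -291.8, 152.3]
eef_rot: [-3.141, -0.001, 2.357]
force: [0.3, -0.1, 0.1]
width: 0.539
time: 12.3
position: [521.3, -291.9, 208.1]
eef_rot: [3.141, 0.001, 2.357]
force: [-0.3, 0.8, -0.5]
width: 0.549
[ 520.9 -291.6  206.9]
pred flange (np.float64(116.55734457076377), np.float64(181.407735665451)) knobtop (np.float64(113.84951299536633), np.float64(174.29663468414205))
```

View pics/c6.png

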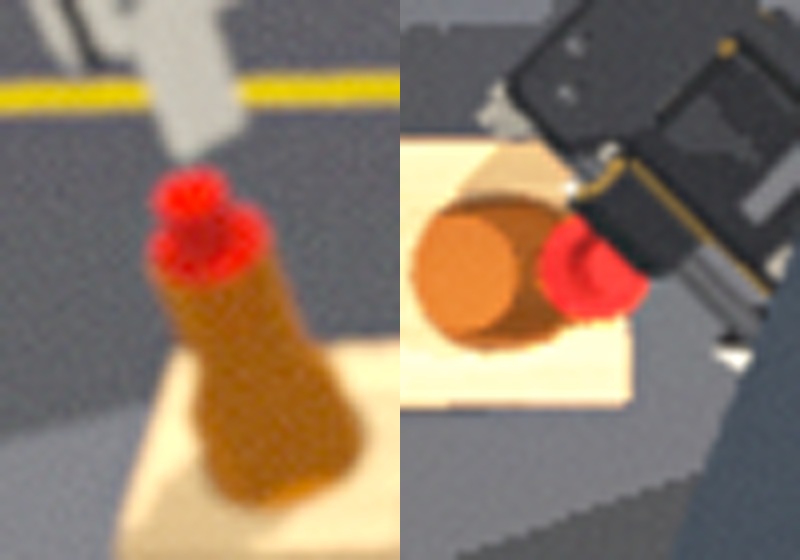

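The stopper sits home: its flange is on the rim at (210,245) in the left crop. I turn the jaws along x and descend to the neck.

```bash
python3 -m pendant '[[[0,0,0],[0,0,-0.09]],[[0,0,0],[0,0,-0.18]],[[0,0,0],[0,0,-0.27]]]' 0.68
python3 -m pendant '[[[0,0,0],[0,0,-0.09]],[[0,0,0],[0,0,-0.18]],[[0,0.01,0],[0,0,-0.23]],[[0,0.01,0],[0,0,-0.23]]]'
python3 -m pendant '[[[0,0,-0.1],[0,0,0]],[[0,0,-0.3],[0,0,0]],[[0,0,-0.5],[0,0,0]],[[0,0,-0.7],[0,0,0]],[[0,0,-0.8],[0,0,0]]]'
python3 -m pendant '[[[0,0,-0.1],[0,0,0]],[[0,0,-0.2],[0,0,0]],[[0,0,-0.24],[0,0,0]],[[0,0,-0.24],[0,0,0]]]'
```

```text
time: 12.7
position: [520.8, -291.6, 206.5]
eef_rot: [-3.14, -0.002, 1.927]
force: [-0.0, -0.2, -1.0]
width: 0.676
time: 13.1
position: [520.9, -290.6, 206.7]
eef_rot: [-3.14, -0.001, 1.57]
force: [0.4, 0.9, 0.1]
width: 0.679
time: 13.6
position: [520.3, -290.3, 125.1]
eef_rot: [-3.139, -0.002, 1.573]
force: [0.2, 0.9, -0.0]
width: 0.683
time: 14.0
position: [521.1, -290.8, 103.3]
eef_rot: [-3.141, -0.0, 1.571]
force: [-0.1, -0.5, 0.8]
width: 0.678
```

```bash
python3 -m pendant '[[[0,0,0],[0,0,0]],[[0,0,0],[0,0,0]],[[0,0,0],[0,0,0]],[[0,0,0],[0,0,0]],[[0,0,0],[0,0,0]]]' 0 40
python3 -m pendant '[[[0,0,0.05],[0,0,0]],[[0,0,0.15],[0,0,0]],[[0,0,0.3],[0,0,0]],[[0,0,0.5],[0,0,0]],[[0,0,0.7],[0,0,0]]]'
python3 -m pendant '[[[0,0,0.2],[0,0,0]],[[0,0,0.4],[0,0,0]],[[0,0,0.6],[0,0,0]],[[0,0,0.75],[0,0,0]],[[0,0,0.75],[0,0,0]]]'
python3 - <<'E'
from m import *
s=grab('scene')
cv2.imwrite('pics/c7.png',cv2.resize(s['frame'][110:230,70:190][:,:,::-1],(560,560),interpolation=cv2.INTER_CUBIC))
E
```

```text
time: 14.5
position: [521.3, -290.9, 103.8]
eef_rot: [3.141, 0.0, 1.571]
force: [-0.6, 0.9, 2.0]
width: 0.376
time: 15.0
position: [521.3, -290.9, 175.5]
eef_rot: [3.141, 0.0, 1.571]
force: [1.2, 0.8, -2.0]
width: 0.377
time: 15.5
position: [522.0, -291.3, 251.9]
eef_rot: [3.138, 0.003, 1.571]
force: [-0.5, 0.0, -2.3]
width: 0.381
```

View pics/c7.png

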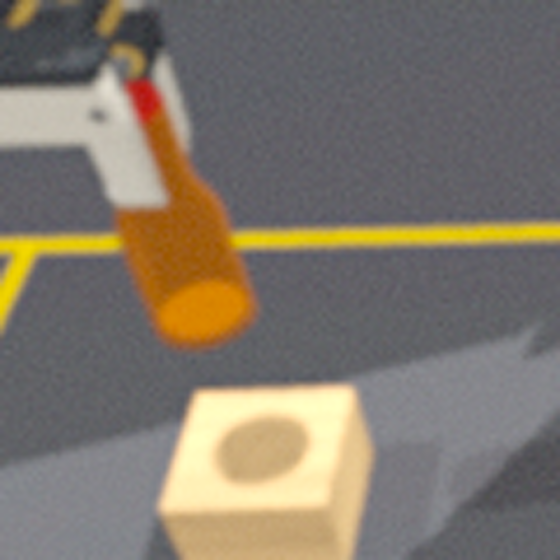

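The flask is out of its holder with the stopper in (red at (145,100), holder empty). I carry it over to the pad.

```bash
python3 -m pendant '[[[0,0.04,0],[0,0,0]],[[0.02,0.14,0],[0,0,0]],[[0.05,0.3,0],[0,0,0]],[[0.08,0.48,0],[0,0,0]],[[0.12,0.68,0],[0,0,0]]]'
python3 -m pendant '[[[0.04,0.2,0],[0,0,0]],[[0.07,0.4,0],[0,0,0]],[[0.1,0.6,0],[0,0,0]],[[0.14,0.8,0],[0,0,0]]]'
python3 -m pendant '[[[0.04,0.2,0],[0,0,0]],[[0.07,0.4,0],[0,0,0]],[[0.1,0.6,0],[0,0,0]],[[0.14,0.76,0],[0,0,0]]]'
python3 -m pendant '[[[0.02,0.16,0],[0,0,0]],[[0.05,0.32,0],[0,0,0]],[[0.08,0.44,0],[0,0,0]],[[0.1,0.51,0],[0,0,0]],[[0.1,0.54,0],[0,0,0]]]'
python3 -m pendant '[[[0,0,0],[0,-0.02,0]],[[0,0,0],[0,-0.06,0]],[[0,0,0],[0,-0.1,0]],[[0,0,0],[0,-0.14,0]],[[0,0,0],[0,-0.18,0]]]'
python3 -m pendant '[[[0,0,0],[0,-0.04,0]],[[0,0,0],[0,-0.08,0]],[[0,0,0],[0,-0.12,0]],[[0,0,0],[0,-0.16,0]],[[0,0,0],[0,-0.2,0]]]'
python3 -m pendant '[[[0,0,0],[0,-0.04,0]],[[0,0,0],[0,-0.08,0]],[[0,0,0],[0,-0.11,0]],[[0,0,0],[0,-0.12,0]],[[0,0,0],[0,-0.12,0]]]'
python3 - <<'E'
from m import *
s,t=grab('scene'),grab('top')
print(manip.read_state())
p=manip.read_state()['position']; a=np.array([.707,0,-.707])
for n,d in(('s',s),('t',t)): print(n,'mid',proj(d,p+28*a),'bottom',proj(d,p+93*a),'flange',proj(d,p-42*a))
f=lambda x:cv2.resize(x[:,:,::-1],(400,400),interpolation=cv2.INTER_CUBIC)
cv2.imwrite('pics/c8.png',np.hstack([f(s['frame'][130:260,170:300]),f(t['frame'][110:240,220:350])]))
E
```

```text
time: 16.05
position: [533.4, -220.9, 248.4]
eef_rot: [-3.141, -0.0, 1.571]
force: [0.4, 0.0, -2.2]
width: 0.373
time: 16.45
position: [547.2, -140.5, 248.6]
eef_rot: [-3.141, -0.0, 1.572]
force: [0.8, 0.2, -2.6]
width: 0.378
time: 16.85
position: [561.1, -64.4, 248.6]
eef_rot: [-3.141, -0.0, 1.572]
force: [0.1, 0.8, -3.5]
width: 0.378
time: 17.35
position: [571.5, -12.3, 248.5]
eef_rot: [-3.142, 0.0, 1.572]
force: [-0.2, -0.9, -2.5]
width: 0.376
time: 17.85
position: [571.1, -13.3, 248.8]
eef_rot: [2.856, 0.0, 1.57]
force: [0.4, 0.3, -1.9]
width: 0.377
time: 18.35
position: [570.9, -13.4, 248.7]
eef_rot: [2.543, 0.001, 1.57]
force: [-0.2, -0.0, -3.3]
width: 0.376
time: 18.85
position: [570.7, -13.1, 248.2]
eef_rot: [2.357, -0.0, 1.571]
force: [-0.3, 0.0, -2.6]
width: 0.376
{'time': 18.95, 'joint_pos': array([-0.15900398,  0.10176216,  2.12220502,  0.68197665,  0.17837526,
       -0.78733771]), 'qvel': array([ 0.0018885 ,  0.00088458, -0.00735455, -0.00264924, -0.00025002,
        0.00067528]), 'joint_efforts': array([ -0.04779577, -34.20881867, -27.41743863,   0.63469335,
        -1.96789742,  -0.16744282]), 'position': array([571.2826061 , -13.07698475, 248.74276242]), 'eef_rot': array([2.35668942e+00, 1.96078109e-04, 1.57090026e+00]), 'force': array([ 0.13599766, -0.15727118, -2.96457373]), 'torque': array([-0.0514199 ,  0.82468457, -0.00476203]), 'width': 0.376856073412644}
s mid (np.float64(224.5006055108175), np.float64(172.4422477298849)) bottom (np.float64(225.29200684693137), np.float64(201.728709879599)) flange (np.float64(223.6475653256503), np.float64(140.87478890076653))
t mid (np.float64(290.040244802624), np.float64(166.2666954289002)) bottom (np.float64(288.47258176070784), np.float64(149.36209596725914)) flange (np.float64(291.94124676450167), np.float64(186.76579241727936))
```

View pics/c8.png

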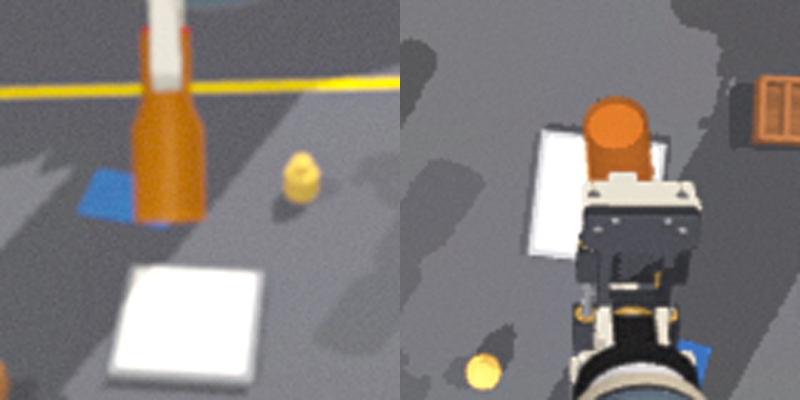

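The flask leans 45° over the pad. Its bottom is at (225,202) px, where the geometry predicts it. The red flange shows on the rim between the fingers. I let it settle and hand in.

```bash
python3 -m pendant '[[[0,0,0],[0,0,0]],[[0,0,0],[0,0,0]],[[0,0,0],[0,0,0]]]'
python3 -c "
from cell import manip
print(manip.sign_off())"
```

```text
time: 19.25
position: [571.3, -12.8, 248.7]
eef_rot: [2.356, 0.0, 1.571]
force: [-0.3, -0.1, -2.6]
width: 0.377
the job is handed in; nothing more can be done
None
```

The job is handed in: the red stopper is in the flask, and the flask is held tilted over the light pad. `sign_off()` gave no verdict. The run took about 19.3 s of the 58 s allowed.

**Stopper:** I pushed it into the flask in its holder until it stopped firmly at TCP z 152.9 mm (about 152.6 expected), at about 17 N. I then released it, and the picture showed the flange on the rim.

**Flask:** I gripped the neck at 40 N, drew the flask out of the holder, carried it over the pad and tilted it.

**Last checks:**
- **Lean:** 45°.
- **Underside height:** about 183 mm above the bench, worked out from the hand pose.
- **Mid-point:** within a few mm of the measured pad centre, also from the hand pose; the flask's bottom appears in the scene picture where that predicts.
- **Grip:** opening 35 mm, which fits the 36 mm neck, and the load on the wrist is steady.
- **Stopper:** the red flange still shows at the rim, but the fingers partly hide it, so I judged its seating by eye and did not measure it.

The two camera views disagreed by 2–4 mm on the stopper and the rim. I settled that by comparing the two close up before inserting. I saw no bystander moved in the pictures, but did not measure their positions at the end.

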